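# Press a freshly cemented watch glass and hold the press

## Task

The glass of the empty wristwatch case has just been laid in its cement. Lower the case, glass up, into the white die of the lever press (do not drop it), push the slide fully in under the ram, then pull the lever down by its ball until the spring-loaded pad has come down on the glass and is pushed about half way into its sleeve, never nearly all the way. Finish while holding the lever there, so the cement sets under steady pressure, and leave the other things on the bench alone.

Things in the scene. Friction and masses are not known exactly. Their poses are not given: they have to be found in the camera images.
- case: Empty steel wristwatch case, lying glass up. Round, 40 mm across, sides upright from 3.5 to 11 mm above its underside, glass top at 12.5 mm; below 3.5 mm the back tapers from 31 to 25 mm. Lugs in pairs at its +x and -x ends (49 mm over all, up to 15 mm off its x axis): grip the bare sides at +y and -y. About 50 g. Origin: centre of underside; z up through the glass.
- press: Black C-frame lever press, fixed. Origin: on the bench under the ram axis. x: the way the slide moves in (away from the robot); column on the +y side (100 mm from ram axis), lever reaching to the -y side. Base 22 mm high, x from -130 to 55 mm, y from -60 to 130 mm. Head and neck 38 mm thick along x, at 125 to 178 mm height; hinge cheeks up to 232 mm, raised lever up to 320 mm.
- die_seat (a point): Centre of the floor of the recess of the white die on the slide, 50 mm above the bench. Die 52 mm across; recess 36 mm across, 4 mm deep. The case's back drops in with 2 mm play and the case rests on the rim, its origin 0.5 mm above this point; any yaw will do. At first 75 to 90 mm in front (-x) of the ram axis, open above for a gripper whose wide side is along the press's y.
- slide_knob (a point): Centre of the 24 mm black ball knob on an upright 10 mm pin at the front end of the slide, 62 mm above the bench, 80 mm in front (-x of the press) of the die's centre. Room to grip it from above, fingers closing along the press's y, slide in or out.
- slide (a joint): Travel of the slide along the press's x axis in m: 0 fully out, 0.09 fully home against the rear stop with the die under the ram. Stiff guide, about 2 N; stays where left.
- lever_knob (a point): Centre of the 32 mm black ball at the end of the lever; at first 131 mm to the -y side of the ram axis and 303 mm high. Room to grip it from above, fingers closing along the press's x, or to push it down from above.
- lever_hinge (a point): Point on the lever's hinge axis (parallel to the press's x), 65 mm to the +y side of the ram axis, 215 mm high. The ball's centre runs on a circle of 215 mm radius about it in the press's y-z plane.
- lever (a joint): Lever angle in rad: 0 up, 0.74 down at its stop. It slopes up to its ball by 0.42 rad at 0, is level at 0.42, slopes down beyond. A spring lifts it back to 0 when let go. The ram descends 65 mm per rad. With the case seated under it the pad touches the glass at about 0.49 and is half way in its sleeve at about 0.60. Force at the ball: 2 to 4 N before touching, about 8 N at half way.
- pad (a joint): How far the pad is pushed up into the ram's sleeve, in m: 0 hanging free, 0.014 all the way in; half way is 0.007. Its spring presses the glass with 5 N at first touch, 14 N at half way, 23 N all the way in.
- pad_face (a point): Centre of the underside of the white nylon pad, 28 mm across, on a 14 mm steel stem at the lower end of the ram; 95 mm above the bench with the lever up, 63 mm when it touches the glass of the seated case.
- loupe: Black watchmaker's eyeglass, 38 mm across, 36 mm high, standing on the bench. Leave alone. Origin: centre of its underside.
- spare_die: Spare white nylon die, a disc 60 mm across and 18 mm high lying on the bench. Leave alone. Origin: centre of its underside.
- jar: Amber glass jar with metal cap, 52 mm across, 58 mm high. Leave alone. Origin: centre of its underside.
- screwdriver: Screwdriver with dark wooden handle, about 150 mm long, lying flat on the bench at the lever side of the press. Leave alone. Origin: its middle, underside; x points to the blade.
There are look-alikes about, which are no part of the job. Several things look just like the case: the one meant starts farthest from the robot's base.

How it is judged:
On the way, in this order (a step that is already met when the one before it is completed fails the run):
1. the case sits glass up, fully down in the die, with the lever up (horizontal distance between case and die_seat below 0.004 m and z of case in the frame of die_seat below 0.002 m and angle between case's own z axis and vertical below 0.06 rad and value of joint lever below 0.1 rad), for 0.3 s.
2. the slide is fully home with the case still seated, before the pad comes down (value of joint slide above 0.087 m and horizontal distance between case and die_seat below 0.004 m and z of case in the frame of die_seat below 0.002 m and value of joint lever below 0.3 rad), for 0.2 s.
At the end, for the whole second after the job is handed in: Fingers still hold the lever down (over 1 N), lever still, pad pushed 4 to 10 of its 14 mm into the sleeve; slide home within 4 mm; case level, glass up, in the die (within 4 mm sideways, 1.5 mm in depth), under the ram and not touched by the fingers (value of joint pad between 0.004 and 0.01 m and value of joint lever above 0.5 rad and velocity of joint lever between -0.05 and 0.05 rad/s and value of joint slide above 0.086 m and horizontal distance between case and press below 0.007 m and horizontal distance between case and die_seat below 0.004 m and z of case in the frame of die_seat below 0.002 m and angle between case's own z axis and vertical below 0.06 rad and contact force between the fingers and anything else above 1 N and contact force between the fingers and case below 0.1 N); the arm keeps its last pose, push and grip.
It fails at once if the pad is pushed nearly all the way in (over 12.5 of 14 mm), overloading the glass (value of joint pad above 0.0125 m).
It fails at once if the case is dropped (falls free faster than 0.7 m/s) (linear speed of case above 0.7 m/s and contact force between the fingers and case below 0.05 N).
It fails at once if another thing on the bench is moved by more than 2 cm (distance of any of loupe, spare_die, jar, screwdriver from where it was at the start of the episode above 0.02 m).
It also fails if it takes over 70 s, if anything falls off the work surface, if the arm or the gripper's body presses on something with over 40 N, if the wrist force passes 120 N, or if a joint passes its speed limit or range.

## Robot

A 6-joint arm with a two-finger parallel gripper is mounted at the origin on the work surface. World frame = base frame: x ahead of the robot, y to its left, z up, the work surface at z = 0. Lengths are in m, angles in rad, forces in N, time in s.
With the tool pointing down it reaches from about 0.4 to 0.925 m from the base axis. Payload 12.5 kg.
Tool frame: the origin (TCP) lies between the finger pads; the fingertips stand 19 mm ahead of it and the grasp point (between the pads) is the TCP; z points along the fingers, y is the line along which they close (so a half turn about z gives the same grasp; the last joint's range is limited). The gripper opens to 95 mm and grips with 3 to 60 N. Pads are 20 mm wide; open, the fingers measure 119 mm over their backs; the gripper's body (75 mm by 180 mm) begins 59 mm behind the grasp point.
Start: joints at [-1.402, 0.491, 1.559, -0, 1.092, -0.106], TCP at [0.17, -0.602, 0.234] pointing down, gripper open.
Joint ranges: [-3.1, 3.1], [-0.84, 2.19], [0.05, 2.79], [-1.13, 4.28], [0.06, 2.93], [-2.69, 2.69]. Speed limits (rad/s): [2.22, 2.22, 2.79, 3.14, 3.14, 3.14].

## Interface

Orientations are given as a unit quaternion [x, y, z, w].
In Python, from plant import manip gives the robot as it stands.
- The arm moves only by the shell command python3 -m jog 'ROWS' [OPENING]. ROWS is a JSON object of lists of equal length, an entry for each row: "linear": the shift along the world's x, y, z in mm, a list of three; "turn": the turn about the world's z in degrees. A call has 1 to 12 rows; each row shifts and turns the commanded pose from where the row before left it; what a row does not reach is not made up. A row lasts 1/12 s, in which the tool goes at most 41.7 mm and 7.16 degrees, less where a joint would pass 70% of its speed; a pose out of reach is approached as far as the arm can. A call with a gripper value outside its range is refused whole. OPENING is the opening, from 0 (shut) to 1 (fully open), set as the call begins (- or left out, the last holds). The fingers move at their own pace and stop on an object; the grip force is fixed at half the most. Time passes only in rows, so rows that do not move let the fingers close. It gives the time, the measured TCP pose, the force, the opening and the grip force at its end, in the units of the state.
- manip.read_state(): the state, without advancing time (a new reading comes with each control period).
- manip.get_image(name): name is "side" or "top"; returns a dict with "frame" (384x512x3 uint8, blue, green, red), "fovy" (degrees; the focal length in pixels is half the picture's height over the tangent of half this angle, whatever the lens; pixels are square), "cx", "cy" (the principal point, pixels), "pose" (4x4, takes a point from camera to world coordinates). Camera axes: x right, y down, z forward; pixel columns grow to the right and rows downward; lengths in m; the calibration is good to about 2 mm. A picture is of the moment at which its call begins. There is no depth.
- manip.finish_job(): hands the job in; it is judged then, once.
The state is a dict: "clock": time; "joint_positions": joint angles; "qd": joint speeds; "tau": joint torques, N m; "position": TCP position; "ee_rot": TCP orientation; "wrist_force": force on the tool from outside, world axes, zero at the start; "wrist_torque": the same for the moment, N m; "grip_width": finger opening in m; "gripper_force": force on a finger pad.
Only numpy, scipy, OpenCV 4.12 (cv2) and the standard library are available. Lean on these libraries where they do the work, as an engineer would, in place of code of your own. Each camera call takes 0.05 s, during which the arm holds its last target. There are 200 camera calls.

## Working session

There is one attempt and no reset: what is moved stays moved. The work goes in short steps, Python scripts to look and compute and a shell command to move; the robot and the scene stay as the last step left them, time stands still between calls to the robot, and variables do not carry over. Pictures are saved under pics/ and viewed, at most 10 in all, crops included, and the job is handed in when it is done.

```bash
mkdir -p pics; ls; python3 - <<'E'
from plant import manip
import cv2,numpy as np
for n in("side","top"):
    d=manip.get_image(n); cv2.imwrite(f"pics/{n}0.png",d["frame"]); print(n,d["fovy"],d["cx"],d["cy"],np.round(d["pose"],4).tolist())
s=manip.read_state(); print(s["clock"],s["position"],s["ee_rot"],s["grip_width"],s["wrist_force"])
E
```

```text
pics
side 56.31815806583266 258.33059719676885 193.74282112281134 [[0.9922, -0.0542, 0.1124, 0.3913], [-0.1227, -0.587, 0.8003, -0.7776], [0.0225, -0.8078, -0.589, 0.7604], [0.0, 0.0, 0.0, 1.0]]
top 56.92276905217781 258.1197422434261 191.17387963609264 [[0.0036, -0.9832, 0.1826, 0.3474], [-1.0, -0.0037, -0.0006, -0.0285], [0.0012, -0.1826, -0.9832, 1.1273], [0.0, 0.0, 0.0, 1.0]]
0.1 [ 0.16957396 -0.6013528   0.23313257] [ 9.90577516e-01  1.36952352e-01 -1.55560542e-05 -4.87867432e-04] 0.0956678223296923 [ 0.22489521  0.1205146  -0.70629406]
```

View pics/side0.png

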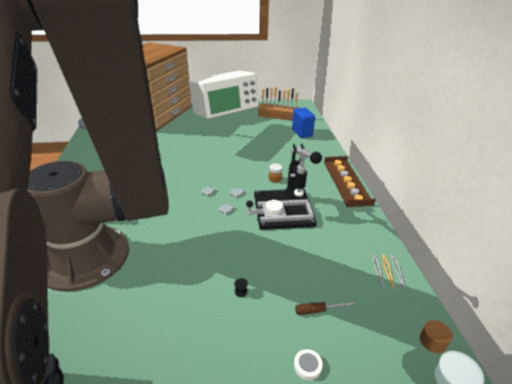

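View pics/top0.png

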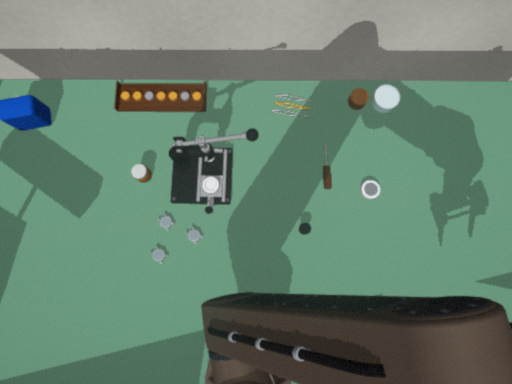

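The side view shows the press at about (285,205), three cases at (208,191), (237,192), (227,209), the loupe at (241,287), the screwdriver at (325,308) and the spare die at (308,364). In the top view the cases are at (166,222), (194,235), (158,255), the die at (210,185), the slide knob at (209,210) and the lever ball at (252,135). Next I'll enlarge.

```bash
cat > h.py <<'E'
import numpy as np,cv2,json
C={"side":(56.31815806583266,258.33059719676885,193.74282112281134,[[0.9922,-0.0542,0.1124,0.3913],[-0.1227,-0.587,0.8003,-0.7776],[0.0225,-0.8078,-0.589,0.7604]]),
"top":(56.92276905217781,258.1197422434261,191.17387963609264,[[0.0036,-0.9832,0.1826,0.3474],[-1,-0.0037,-0.0006,-0.0285],[0.0012,-0.1826,-0.9832,1.1273]])}
def ray(n,u,v):
    f,cx,cy,P=C[n];P=np.array(P);F=192/np.tan(np.radians(f/2))
    d=P[:,:3]@np.array([(u-cx)/F,(v-cy)/F,1]);return P[:,3],d
def onz(n,uv,z):
    o,d=ray(n,*uv);return o+d*(z-o[2])/d[2]
def tri(a,b):
    o,d=ray("side",*a);p,e=ray("top",*b)
    s=np.linalg.lstsq(np.c_[d,-e],p-o,rcond=None)[0];x,y=o+s[0]*d,p+s[1]*e
    return (x+y)/2,np.linalg.norm(x-y)
def proj(n,X):
    f,cx,cy,P=C[n];P=np.array(P);F=192/np.tan(np.radians(f/2))
    c=P[:,:3].T@(np.array(X)-P[:,3]);return np.array([cx+F*c[0]/c[2],cy+F*c[1]/c[2]])
E
python3 - <<'E'
import cv2,numpy as np
from h import *
a=cv2.imread("pics/side0.png")[140:240,190:330];b=cv2.imread("pics/top0.png")[115:275,130:270]
cv2.imwrite("pics/a.png",cv2.resize(a,None,fx=5.5,fy=5.5,interpolation=2));cv2.imwrite("pics/b.png",cv2.resize(b,None,fx=3.75,fy=3.75,interpolation=2))
for u in [(166,222),(194,235),(158,255)]:
    p=onz("top",u,.0125);print(p,np.hypot(*p[:2]))
print(tri((273.5,209),(210,185)),tri((250,204),(209,210)),tri((316,157),(252,135)))
E
```

```text
[0.4545882 0.2605886 0.0125   ] 0.5239817296666726
[0.41421026 0.17093688 0.0125    ] 0.44809548088785717
[0.35223263 0.28013653 0.0125    ] 0.4500492228096975
(array([0.56943678, 0.12258837, 0.03295954]), np.float64(0.0008209989599037708)) (array([0.48915113, 0.11954221, 0.0611948 ]), np.float64(0.004683067438476072)) (array([ 0.64161555, -0.01378445,  0.30325104]), np.float64(0.003659230526739157))
```

View pics/a.png

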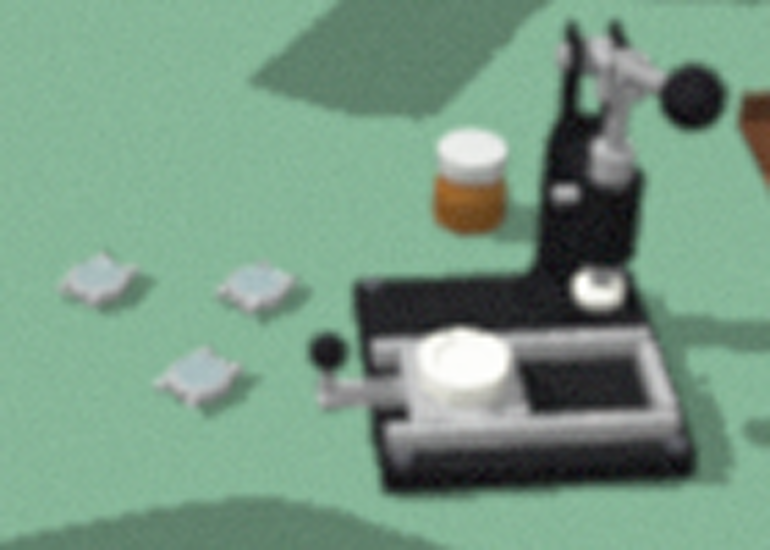

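View pics/b.png

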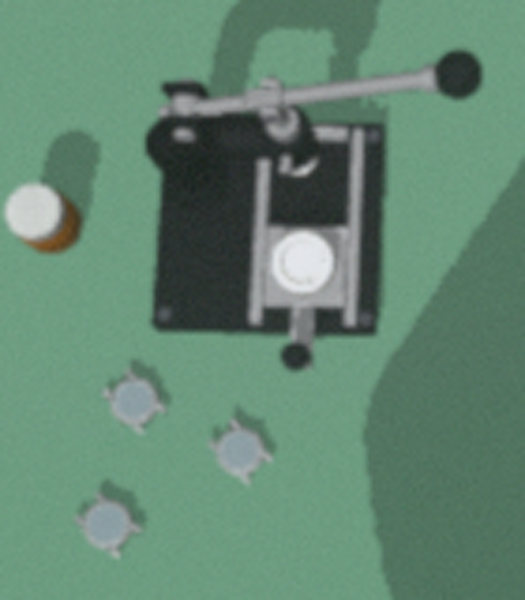

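The enlargement shows case 1 (crop (134,400), farthest out) with its four lugs, the die on the slide, both ball knobs, and a press yaw of only a few degrees. Now for sub-pixel masks.

```bash
cat > m.py <<'E'
import sys
from h import *
def load(t): return {n:cv2.imread(f"pics/{n}{t}.png") for n in("side","top")}
def blob(im,fn,box):   # centroid of largest blob in box (u0,v0,u1,v1), upsampled x4
    u0,v0,u1,v1=box;k=4
    c=cv2.resize(im[v0:v1,u0:u1],None,fx=k,fy=k,interpolation=cv2.INTER_CUBIC)
    m=fn(c).astype(np.uint8);n,l,s,ct=cv2.connectedComponentsWithStats(m)
    i=1+np.argmax(s[1:,4]);m=(l==i).astype(np.uint8)
    cnt=max(cv2.findContours(m,0,1)[0],key=cv2.contourArea)
    g=lambda p:(np.asarray(p,float)+.5)/k-.5+[u0,v0]
    ys,xs=np.nonzero(m);return g(ct[i]),s[i,4]/k**2,g(cnt[:,0]),g(np.c_[xs,ys])
gray=lambda c:cv2.cvtColor(c,6)
dark=lambda c:gray(c)<55
white=lambda c:(c.min(2)>190)
nogreen=lambda c:(c[:,:,1].astype(int)-c[:,:,2])<22
E
python3 - <<'E'
from m import *
I=load(0)
def pt(name,fn,bs,bt):
    a=blob(I["side"],fn,bs);b=blob(I["top"],fn,bt)
    ea=cv2.minEnclosingCircle(a[2].astype(np.float32));eb=cv2.minEnclosingCircle(b[2].astype(np.float32))
    X,e=tri(a[0],b[0]);print(name,a[0].round(2),a[1],b[0].round(2),b[1],'rad',round(ea[1],1),round(eb[1],1),'X',X.round(4),'err',round(e,4));return a,b
pt("knob",dark,(243,198,256,210),(203,205,215,217))
pt("ball",dark,(308,148,325,168),(243,125,262,146))
a,b=pt("die",white,(262,196,288,216),(198,172,224,198))
print("die onz.054",onz("top",b[0],.054))
for z,bs,bt in((1,(227,182,248,202),(155,210,178,234)),(2,(214,200,240,218),(182,223,206,246)),(3,(198,182,218,200),(146,243,170,267))):
    a,b=pt("case%d"%z,nogreen,bs,bt)
    for n,q in(("side",a),("top",b)):
        P=np.array([onz(n,u,.008)[:2] for u in q[3]]);c=P.mean(0);w,v=np.linalg.eigh(np.cov(P.T))
        print(n,c.round(4),'r',np.hypot(*c).round(3),'sd mm',np.sqrt(w)*1e3,'yaw',np.degrees(np.arctan2(v[1,1],v[0,1])).round(1))
# press yaw from base near edge / sides
bb=blob(I["top"],lambda c:gray(c)<60,(165,140,240,212))
P=np.array([onz("top",u,.022)[:2] for u in bb[2]]).astype(np.float32)
print(cv2.minAreaRect(P))
im=cv2.resize(I["top"],None,fx=1,fy=1)
E
```

```text
knob [249.21 203.67] 21.9375 [208.5  209.39] 23.6875 rad 2.7 2.9 X [0.4888 0.121  0.0618] err 0.0005
ball [315.47 157.45] 86.5625 [251.75 134.34] 93.0625 rad 5.4 5.6 X [ 0.6422 -0.013   0.3019] err 0.0006
die [272.12 206.92] 216.8125 [210.01 184.56] 206.5 rad 10.8 8.2 X [0.5664 0.1211 0.0435] err 0.0053
die onz.054 [0.56696644 0.11968913 0.054     ]
case1 [236.43 192.5 ] 69.75 [165.52 221.3 ] 149.4375 rad 7.1 8.6 X [0.4579 0.2643 0.0044] err 0.0006
side [0.4579 0.2595] r 0.526 sd mm [11.53683261 13.05098892] yaw -143.4
top [0.4573 0.2634] r 0.528 sd mm [10.44146794 11.95018463] yaw 48.8
case2 [226.23 208.76] 87.3125 [193.75 234.59] 149.3125 rad 7.8 8.7 X [0.4165 0.1731 0.0053] err 0.0012
side [0.417  0.1698] r 0.45 sd mm [11.33461939 13.33117414] yaw 46.1
top [0.4158 0.1726] r 0.45 sd mm [10.39463149 11.77008016] yaw -137.8
case3 [207.59 191.05] 74.5 [158.38 254.29] 155.25 rad 7.1 8.7 X [0.3551 0.281  0.0056] err 0.0014
side [0.356  0.2778] r 0.452 sd mm [11.56074959 13.0700948 ] yaw 61.8
top [0.3545 0.2803] r 0.452 sd mm [10.4628372  11.96180695] yaw 51.3
((0.6102645397186279, 0.17200282216072083), (0.18886025249958038, 0.17238271236419678), 1.7611759901046753)
```

```bash
python3 -m jog '{"linear":[[12,24,0],[15,30,0],[15,30,0],[15,30,0],[15,30,0],[15,30,0],[15,30,0],[15,30,0],[15,30,0],[15,30,0],[15,30,0],[15,30,0]],"turn":[0,0,0,0,0,0,0,0,0,0,0,0]}' 1
python3 - <<'E'
from m import *
I=load(0)
b=blob(I["top"],nogreen,(155,210,178,234))
P=np.array([onz("top",u,.006)[:2] for u in b[2]])*1e3;c=np.array([457.3,263.4]);
for it in range(8): # circle-ish centre via lower-half residual
    d=P-c;r=np.hypot(*d.T);k=r<21.5;A=np.c_[2*P[k],np.ones(k.sum())];s=np.linalg.lstsq(A,(P[k]**2).sum(1),rcond=None)[0];c=s[:2]
print("circle",c,np.sqrt(s[2]+c@c))
d=P-c;r=np.hypot(*d.T);t=np.degrees(np.arctan2(d[:,1],d[:,0]))%360
for a in range(0,360,15):
    k=(t>=a)&(t<a+15);print(a+7,r[k].max().round(1),end=' | ')
E
```

```text
clock: 1.1
position: [0.3469, -0.246, 0.2336]
ee_rot: [0.991, 0.137, -0.0, 0.0]
wrist_force: [0.2, -0.6, 1.0]
grip_width: 0.0952
gripper_force: 0.0
circle [457.23053717 263.60622572] 20.274291235857667
7 27.1 | 22 26.5 | 37 21.1 | 52 20.7 | 67 27.7 | 82 27.9 | 97 21.3 | 112 20.5 | 127 20.2 | 142 20.2 | 157 20.5 | 172 21.4 | 187 26.0 | 202 23.9 | 217 20.7 | 232 20.1 | 247 26.9 | 262 26.4 | 277 21.4 | 292 20.6 | 307 20.6 | 322 20.1 | 337 20.2 | 352 21.5 |
```

Case 1 fits a 20.3 mm radius circle at (0.4573, 0.2636) with yaw about 44°, which agrees with the sizes given. Next I move over it with a +28° turn.

```bash
python3 -m jog '{"linear":[[19,35,0],[19,35,0],[19,35,0],[19,35,0],[19,35,0],[19,35,0],[19,35,0],[-3,38,0],[-3,38,0],[-3,38,0],[-3,38,0],[-3,38,0]],"turn":[4,4,4,4,4,4,4,0,0,0,0,0]}' 1
python3 -m jog '{"linear":[[-3,38,0],[-5,36,0],[0,0,0],[0,0,0],[0,0,0]],"turn":[0,0,0,0,0]}' 1
```

```text
clock: 2.1
position: [0.464, 0.1893, 0.2335]
ee_rot: [0.928, 0.373, -0.0, 0.0]
wrist_force: [1.2, 0.2, 0.2]
grip_width: 0.095
gripper_force: 0.0
clock: 2.52
position: [0.4564, 0.2611, 0.2334]
ee_rot: [0.928, 0.373, -0.0, 0.0]
wrist_force: [-0.8, -0.8, -0.2]
grip_width: 0.0949
gripper_force: 0.0
```

```bash
python3 -m jog '{"linear":[[1,2,-30],[0,0,-38],[0,0,-38],[0,0,-38],[0,0,-26],[0,0,-18],[0,0,-10],[0,0,-6],[0,0,0],[0,0,0],[0,0,0]],"turn":[0,0,0,0,0,0,0,0,0,0,0]}' 1
python3 - <<'E'
from plant import manip
import cv2,numpy as np
a=manip.get_image("side");b=manip.get_image("top");cv2.imwrite("pics/side1.png",a["frame"]);cv2.imwrite("pics/top1.png",b["frame"])
A=cv2.resize(a["frame"][150:230,180:280],None,fx=4,fy=4,interpolation=2);B=cv2.resize(b["frame"][185:265,130:230],None,fx=4,fy=4,interpolation=2)
cv2.imwrite("pics/c.png",np.hstack([A,B]))
E
```

```text
clock: 3.43
position: [0.4582, 0.2634, 0.0308]
ee_rot: [0.928, 0.372, 0.001, 0.0]
wrist_force: [-0.6, -0.3, 0.4]
grip_width: 0.0952
gripper_force: 0.0
```

View pics/c.png

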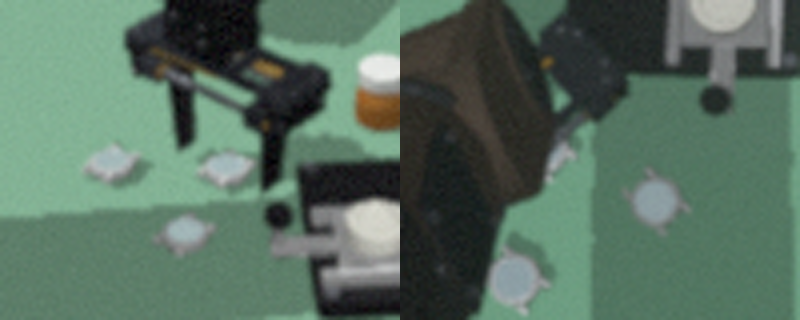

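The fingers stand on either side of the right case: tips at crop (185,147) and (270,187), case centre midway at (227,168). I lower 5.5 mm and close to about the case's size.

```bash
python3 -m jog '{"linear":[[0,0,-3],[0,0,-2.5],[0,0,0],[0,0,0]],"turn":[0,0,0,0]}' 1
python3 -m jog '{"linear":[[0,0,0],[0,0,0],[0,0,0],[0,0,0],[0,0,0],[0,0,0],[0,0,0],[0,0,0],[0,0,0],[0,0,0],[0,0,0],[0,0,0]],"turn":[0,0,0,0,0,0,0,0,0,0,0,0]}' 0.3
```

```text
clock: 3.87
position: [0.4575, 0.2634, 0.024]
ee_rot: [0.928, 0.373, -0.0, 0.0]
wrist_force: [0.2, 0.0, 0.1]
grip_width: 0.095
gripper_force: 0.0
clock: 4.87
position: [0.4576, 0.2634, 0.0242]
ee_rot: [0.928, 0.373, 0.0, 0.0]
wrist_force: [-1.0, 0.4, -0.5]
grip_width: 0.0391
gripper_force: 30.0
```

```bash
python3 -m jog '{"linear":[[0,0,10],[0,0,25],[0,0,30],[0,0,30],[0,0,0],[0,0,0]],"turn":[0,-5,-6,-6,-6,0]}'
python3 - <<'E'
from m import *
from scipy.optimize import least_squares
I=load(0)
for n,box in(("side",(262,192,288,218)),("top",(198,172,224,198))):
  for th in(140,165,190):
    b=blob(I[n],lambda c:c.min(2)>th,box)
    P=np.array([onz(n,u,.054)[:2] for u in b[2]])*1e3
    # far/upper part of outline only (wall is on the camera side)
    cc=b[2].mean(0);k=b[2][:,1]<cc[1]
    f=least_squares(lambda p:np.hypot(*(P[k]-p).T)-26,[567,120],loss="soft_l1").x
    g=least_squares(lambda p:np.hypot(*(P-p[:2]).T)-p[2],[567,120,26],loss="soft_l1").x
    print(n,th,f.round(1),g.round(1))
E
```

```text
clock: 5.37
position: [0.4582, 0.2637, 0.1214]
ee_rot: [0.984, 0.178, 0.002, -0.0]
wrist_force: [-0.5, -0.6, -0.3]
grip_width: 0.0386
gripper_force: 30.0
side 140 [571.9 121.9] [566.4  99.8  46.2]
side 165 [570.7 120.6] [567.   99.2  45.5]
side 190 [567.8 118.8] [565.6 106.   36.9]
top 140 [579.1 118.4] [562.5 119.   41.6]
top 165 [567.8 120.2] [566.7 120.3  26.9]
top 190 [565.9 119.8] [567.1 119.7  25. ]
```

```bash
python3 -m jog '{"linear":[[5,-24,0],[15,-24,0],[18,-24,0],[18,-24,0],[18,-24,0],[18,-24,0],[18,0,0],[0,0,-10],[0,0,-12],[0,0,0],[0,0,0],[0,0,0]],"turn":[-5,-5,-5,-5,-2,0,0,0,0,0,0,0]}'
python3 - <<'E'
from plant import manip
import cv2,numpy as np
a=manip.get_image("side");b=manip.get_image("top");cv2.imwrite("pics/side2.png",a["frame"]);cv2.imwrite("pics/top2.png",b["frame"])
A=cv2.resize(a["frame"][150:240,230:330],None,fx=4,fy=4,interpolation=2);B=cv2.resize(b["frame"][140:230,160:260],None,fx=4,fy=4,interpolation=2)
cv2.imwrite("pics/d.png",np.hstack([A,B]));s=manip.read_state();print(s["position"],s["wrist_force"])
E
```

```text
clock: 6.37
position: [0.5672, 0.1198, 0.0972]
ee_rot: [1.0, -0.01, -0.0, 0.0]
wrist_force: [-0.7, 0.7, -0.2]
grip_width: 0.0387
gripper_force: 30.0
[0.56752485 0.11978086 0.09761878] [ 0.01213992 -0.55240918 -0.87857375]
```

View pics/d.png

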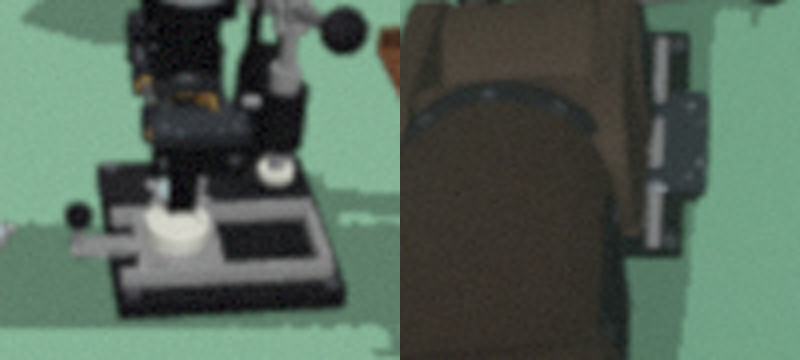

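The case in the fingers hangs over the die: fingertip at crop (182,205), die centre at (180,228). The finger is in front of it and 20 mm above. I lower slowly while watching the force.

```bash
python3 -m jog '{"linear":[[0.5,0,-5],[0,0,-5],[0,0,-4],[0,0,-3],[0,0,0],[0,0,0]],"turn":[0,0,0,0,0,0]}'
python3 -m jog '{"linear":[[0,0,-1],[0,0,-1],[0,0,0],[0,0,0]],"turn":[0,0,0,0]}'
python3 -m jog '{"linear":[[0,0,-1],[0,0,0],[0,0,0]],"turn":[0,0,0]}'
python3 -m jog '{"linear":[[0,0,-1],[0,0,0],[0,0,0]],"turn":[0,0,0]}'
```

```text
clock: 6.97
position: [0.568, 0.1194, 0.0799]
ee_rot: [1.0, -0.011, -0.0, 0.0]
wrist_force: [0.1, -0.1, -0.1]
grip_width: 0.0391
gripper_force: 30.0
clock: 7.3
position: [0.5681, 0.1194, 0.0782]
ee_rot: [1.0, -0.011, 0.0, 0.0]
wrist_force: [-0.1, 0.2, -0.1]
grip_width: 0.039
gripper_force: 30.0
clock: 7.55
position: [0.5681, 0.1194, 0.0772]
ee_rot: [1.0, -0.011, -0.0, 0.0]
wrist_force: [1.0, 1.0, -0.8]
grip_width: 0.0387
gripper_force: 30.0
clock: 7.8
position: [0.5681, 0.1194, 0.0761]
ee_rot: [1.0, -0.011, -0.0, 0.0]
wrist_force: [0.1, -0.0, -0.3]
grip_width: 0.0389
gripper_force: 30.0
```

```bash
for i in 1; do python3 -m jog '{"linear":[[0,0,-0.8],[0,0,0],[0,0,0]],"turn":[0,0,0]}'
python3 -m jog '{"linear":[[0,0,-0.5],[0,0,0],[0,0,0]],"turn":[0,0,0]}'; done
```

```text
clock: 8.05
position: [0.5681, 0.1194, 0.0753]
ee_rot: [1.0, -0.011, -0.0, 0.0]
wrist_force: [-1.3, -0.4, -0.5]
grip_width: 0.0388
gripper_force: 30.0
clock: 8.3
position: [0.5681, 0.1194, 0.0748]
ee_rot: [1.0, -0.011, -0.0, 0.0]
wrist_force: [-0.7, -0.1, 0.2]
grip_width: 0.039
gripper_force: 30.0
```

```bash
python3 -m jog '{"linear":[[0,0,-0.4],[0,0,0],[0,0,0]],"turn":[0,0,0]}'
python3 -m jog '{"linear":[[0,0,-0.4],[0,0,0],[0,0,0]],"turn":[0,0,0]}'
```

```text
clock: 8.55
position: [0.5682, 0.1194, 0.0746]
ee_rot: [1.0, -0.011, 0.0, 0.0]
wrist_force: [-1.0, 0.1, 2.3]
grip_width: 0.0388
gripper_force: 30.0
clock: 8.8
position: [0.5683, 0.1194, 0.0746]
ee_rot: [1.0, -0.011, 0.0, 0.0]
wrist_force: [-0.7, 0.0, 6.9]
grip_width: 0.0388
gripper_force: 30.0
```

Contact is at TCP z 0.0746, which puts the underside at 0.0505, exactly the seat height. Release.

```bash
python3 -m jog '{"linear":[[0,0,0.4],[0,0,0],[0,0,0],[0,0,0],[0,0,0],[0,0,0],[0,0,0],[0,0,0]],"turn":[0,0,0,0,0,0,0,0]}' 0.75
python3 -m jog '{"linear":[[0,0,15],[0,0,25],[-15,0,20],[-30,0,10],[-30,0,0],[-3,0,0],[0,0,0]],"turn":[0,0,0,0,0,0,0]}'
python3 - <<'E'
from plant import manip
import cv2,numpy as np
from m import *
a=manip.get_image("side");b=manip.get_image("top");cv2.imwrite("pics/side3.png",a["frame"]);cv2.imwrite("pics/top3.png",b["frame"])
A=cv2.resize(a["frame"][160:240,235:335],None,fx=4,fy=4,interpolation=2);B=cv2.resize(b["frame"][140:220,165:265],None,fx=4,fy=4,interpolation=2)
cv2.imwrite("pics/e.png",np.hstack([A,B]));s=manip.read_state();print(s["position"],s["wrist_force"])
k=blob(a["frame"],dark,(243,198,256,210));print(k[0],k[1],proj("side",[.4888,.121,.062]))
E
```

```text
clock: 9.47
position: [0.5681, 0.1194, 0.0744]
ee_rot: [1.0, -0.011, -0.0, 0.0]
wrist_force: [-0.5, 0.3, 0.8]
grip_width: 0.0714
gripper_force: 0.0
clock: 10.05
position: [0.4892, 0.1195, 0.145]
ee_rot: [1.0, -0.011, 0.0, 0.0]
wrist_force: [0.9, -0.2, 0.7]
grip_width: 0.0712
gripper_force: 0.0
[0.49108451 0.11950163 0.14464651] [ 0.61591136  0.11625207 -0.79488855]
[249.20978803 203.77088529] 25.0625 [249.14453141 203.61144582]
```

View pics/e.png

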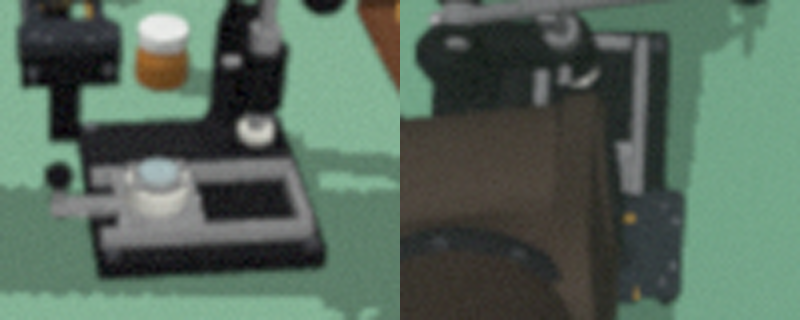

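The case sits level and centred in the die at crop (157,178), and the knob is still in its place. Next I grip the knob.

```bash
python3 -m jog '{"linear":[[-1,1,-20],[0,0.5,-25],[0,0,-20],[0,0,-10],[0,0,-6],[0,0,0],[0,0,0]],"turn":[0,0,0,0,0,0,0]}'
python3 -m jog '{"linear":[[0,0,0],[0,0,0],[0,0,0],[0,0,0],[0,0,0],[0,0,0],[0,0,0],[0,0,0],[0,0,0],[0,0,0]],"turn":[0,0,0,0,0,0,0,0,0,0]}' 0.15
```

```text
clock: 10.73
position: [0.4897, 0.1209, 0.0637]
ee_rot: [1.0, -0.011, 0.0, 0.0]
wrist_force: [-0.7, 1.1, 0.4]
grip_width: 0.0711
gripper_force: 0.0
clock: 11.57
position: [0.4892, 0.1217, 0.0635]
ee_rot: [1.0, -0.011, 0.0, -0.0]
wrist_force: [-1.1, 9.4, 0.1]
grip_width: 0.0227
gripper_force: 30.0
```

```bash
python3 -m jog '{"linear":[[0,1,0],[2,0,0],[5,-0.2,0],[8,-0.2,0],[10,-0.3,0],[10,-0.3,0],[10,-0.3,0],[10,-0.3,0],[8,-0.3,0],[5,-0.2,0],[2,0,0],[0,0,0]],"turn":[0,0,0,0,0,0,0,0,0,0,0,0]}'
python3 -m jog '{"linear":[[2,0,0],[2,0,0],[1,0,0],[0,0,0],[0,0,0]],"turn":[0,0,0,0,0]}'
```

```text
clock: 12.57
position: [0.561, 0.1203, 0.0635]
ee_rot: [1.0, -0.011, 0.001, -0.0]
wrist_force: [2.7, 5.6, 0.2]
grip_width: 0.0224
gripper_force: 30.0
clock: 12.98
position: [0.5651, 0.1202, 0.0635]
ee_rot: [1.0, -0.011, 0.0, -0.0]
wrist_force: [-1.6, 4.6, 1.9]
grip_width: 0.0225
gripper_force: 30.0
```

Now small steps until the stop is felt.

```bash
python3 -m jog '{"linear":[[1,0,0],[1,0,0],[0,0,0],[0,0,0]],"turn":[0,0,0,0]}'
python3 -m jog '{"linear":[[1,0,0],[0,0,0],[0,0,0]],"turn":[0,0,0]}'
python3 -m jog '{"linear":[[1,0,0],[0,0,0],[0,0,0]],"turn":[0,0,0]}'
python3 -m jog '{"linear":[[1,0,0],[0,0,0],[0,0,0]],"turn":[0,0,0]}'
```

```text
clock: 13.32
position: [0.5652, 0.1202, 0.0634]
ee_rot: [1.0, -0.011, -0.002, -0.0]
wrist_force: [-9.7, 5.3, 9.3]
grip_width: 0.0225
gripper_force: 30.0
clock: 13.57
position: [0.5653, 0.1202, 0.0634]
ee_rot: [1.0, -0.011, -0.003, 0.0]
wrist_force: [-15.3, 4.4, 11.8]
grip_width: 0.0223
gripper_force: 30.0
clock: 13.82
position: [0.5653, 0.1202, 0.0633]
ee_rot: [1.0, -0.011, -0.004, 0.0]
wrist_force: [-19.5, 4.6, 14.8]
grip_width: 0.0227
gripper_force: 30.0
clock: 14.07
position: [0.5654, 0.1202, 0.0633]
ee_rot: [1.0, -0.011, -0.005, 0.0]
wrist_force: [-22.5, 4.7, 18.6]
grip_width: 0.0223
gripper_force: 30.0
```

The slide met its stop at knob x = 0.565, a travel of 76 mm, and the ram axis is then x ≈ 0.645, which agrees with the ball. I relax, open, back out and rise.

```bash
python3 -m jog '{"linear":[[-2,0,0],[-1.5,0,0],[0,0,0],[0,0,0]],"turn":[0,0,0,0]}'
python3 -m jog '{"linear":[[0,0,0],[0,0,0],[0,0,0],[0,0,0],[0,0,0],[0,0,0]],"turn":[0,0,0,0,0,0]}' 0.6
python3 -m jog '{"linear":[[0,0,10],[0,0,25],[0,0,30],[-15,0,20],[-30,-5,20],[-20,-15,30],[0,-20,35],[0,-20,35],[0,-20,35],[0,-25,30],[0,-25,0],[0,0,0]],"turn":[0,0,0,0,4,7,7,7,7,7,7,7]}'
python3 - <<'E'
from plant import manip
import cv2,numpy as np
from m import *
a=manip.get_image("side");b=manip.get_image("top");cv2.imwrite("pics/side4.png",a["frame"]);cv2.imwrite("pics/top4.png",b["frame"])
A=cv2.resize(a["frame"][130:230,240:340],None,fx=4,fy=4,interpolation=2);B=cv2.resize(b["frame"][120:220,165:265],None,fx=4,fy=4,interpolation=2)
cv2.imwrite("pics/f.png",np.hstack([A,B]))
E
```

```text
clock: 14.4
position: [0.5652, 0.1202, 0.0634]
ee_rot: [1.0, -0.011, -0.001, -0.0]
wrist_force: [-8.7, 5.8, 7.5]
grip_width: 0.0225
gripper_force: 30.0
clock: 14.9
position: [0.5659, 0.1197, 0.0634]
ee_rot: [1.0, -0.011, 0.0, 0.0]
wrist_force: [-0.1, -0.3, -0.3]
grip_width: 0.0551
gripper_force: 0.0
clock: 15.9
position: [0.5008, -0.0132, 0.3362]
ee_rot: [0.899, 0.438, 0.002, 0.002]
wrist_force: [0.4, 0.2, -0.5]
grip_width: 0.0573
gripper_force: 0.0
```

View pics/f.png

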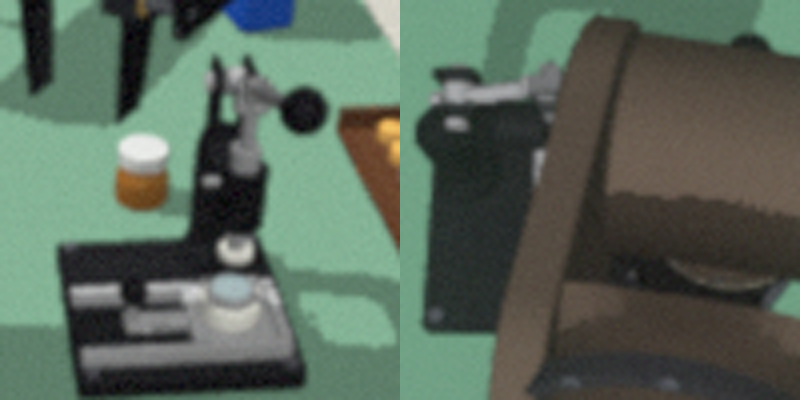

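The case and die stand under the raised ram, with the pad at crop (236,248) above the glass at (233,290). The lever is up with its ball at (304,110). I go above the ball, turn +36° and open wider.

```bash
python3 -m jog '{"linear":[[0,0,30],[0,0,34],[20,0,0],[30,0,0],[35,0,0],[35,0,0],[21,0,0],[0,0,0],[0,0,0],[0,0,0]],"turn":[6,6,6,6,6,6,0,0,0,0]}' 0.9
python3 - <<'E'
from plant import manip
import cv2,numpy as np
from m import *
a=manip.get_image("side")
k=blob(a["frame"],dark,(308,148,325,168));print(k[0],k[1]);cv2.imwrite("pics/g.png",cv2.resize(a["frame"][80:200,250:390],None,fx=4,fy=4,interpolation=2))
E
```

```text
clock: 16.83
position: [0.641, -0.0096, 0.3974]
ee_rot: [0.722, 0.692, -0.0, -0.0]
wrist_force: [0.4, 0.5, 0.5]
grip_width: 0.0852
gripper_force: 0.0
[315.41733171 157.36233518] 90.0625
```

View pics/g.png

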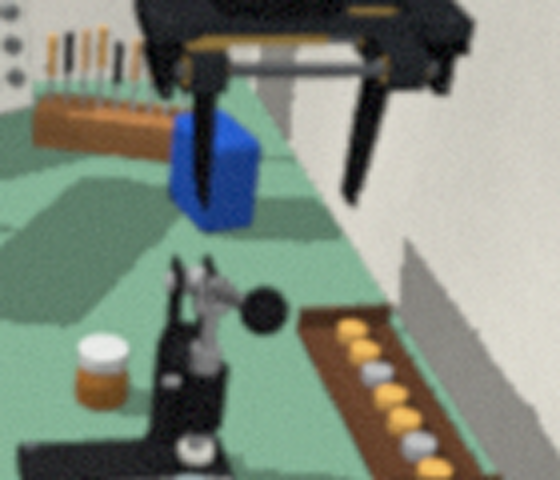

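The open fingers (tips at crop (203,205) and (350,203)) hang above the ball (263,310), one on each side of it. I descend 95 mm and grip.

```bash
python3 -m jog '{"linear":[[0.5,-3.5,-20],[0,0,-30],[0,0,-25],[0,0,-12],[0,0,-8],[0,0,0],[0,0,0],[0,0,0]],"turn":[0,0,0,0,0,0,0,0]}'
python3 -m jog '{"linear":[[0,0,0],[0,0,0],[0,0,0],[0,0,0],[0,0,0],[0,0,0],[0,0,0],[0,0,0],[0,0,0],[0,0,0],[0,0,0],[0,0,0]],"turn":[0,0,0,0,0,0,0,0,0,0,0,0]}' 0.2
```

```text
clock: 17.55
position: [0.6423, -0.0137, 0.304]
ee_rot: [0.721, 0.693, 0.001, 0.001]
wrist_force: [0.5, 0.2, -0.2]
grip_width: 0.0859
gripper_force: 0.0
clock: 18.55
position: [0.6423, -0.0137, 0.3025]
ee_rot: [0.721, 0.693, 0.0, 0.0]
wrist_force: [1.4, 0.3, -0.8]
grip_width: 0.0308
gripper_force: 30.0
```

```bash
python3 -m jog '{"linear":[[-0.1,-4.2,-9.9],[-0.1,-3.6,-10.2],[-0.1,-3.1,-10.3],[-0.1,-2.6,-10.4],[-0.1,-2.1,-10.6],[0,-1.6,-10.6],[0,-1,-10.7],[0,-0.5,-10.7],[0,0.1,-6.5],[0,0.1,-6.4],[0,0,0],[0,0,0]],"turn":[0,0,0,0,0,0,0,0,0,0,0,0]}'
```

```text
clock: 19.55
position: [0.6419, -0.0325, 0.2052]
ee_rot: [0.721, 0.693, -0.0, 0.0]
wrist_force: [4.1, -3.5, 3.6]
grip_width: 0.0306
gripper_force: 30.0
```

```bash
python3 -m jog '{"linear":[[0,0.3,-4],[0,0.3,-4],[0,0.3,-4],[0,0,0],[0,0,0]],"turn":[0,0,0,0,0]}'
python3 -m jog '{"linear":[[0,0.3,-3],[0,0.4,-3],[0,0.4,-3],[0,0,0],[0,0,0]],"turn":[0,0,0,0,0]}'
```

```text
clock: 19.97
position: [0.6419, -0.0315, 0.1937]
ee_rot: [0.721, 0.693, 0.0, 0.0]
wrist_force: [2.6, -3.4, 5.8]
grip_width: 0.0308
gripper_force: 30.0
clock: 20.38
position: [0.6419, -0.0304, 0.1849]
ee_rot: [0.721, 0.693, 0.0, 0.001]
wrist_force: [3.7, -2.9, 6.9]
grip_width: 0.0307
gripper_force: 30.0
```

```bash
python3 -m jog '{"linear":[[0,0.4,-3],[0,0.5,-3],[0,0.3,-2],[0,0,0],[0,0,0],[0,0,0],[0,0,0],[0,0,0]],"turn":[0,0,0,0,0,0,0,0]}'
python3 - <<'E'
from plant import manip
import cv2,numpy as np
a=manip.get_image("side");b=manip.get_image("top");cv2.imwrite("pics/side5.png",a["frame"]);cv2.imwrite("pics/top5.png",b["frame"])
A=cv2.resize(a["frame"][130:230,240:340],None,fx=5,fy=5,interpolation=2)
cv2.imwrite("pics/i.png",A);s=manip.read_state();print(s["position"],s["wrist_force"],s["qd"].round(3) if hasattr(s["qd"],'round') else s["qd"])
E
```

```text
clock: 21.05
position: [0.6419, -0.0292, 0.1772]
ee_rot: [0.721, 0.693, 0.0, 0.001]
wrist_force: [2.0, -2.5, 6.9]
grip_width: 0.0308
gripper_force: 30.0
[ 0.64196628 -0.02918022  0.17727485] [ 2.85420319 -3.21148078  7.44635026] [-0.003  0.     0.001 -0.    -0.     0.002]
```

View pics/i.png

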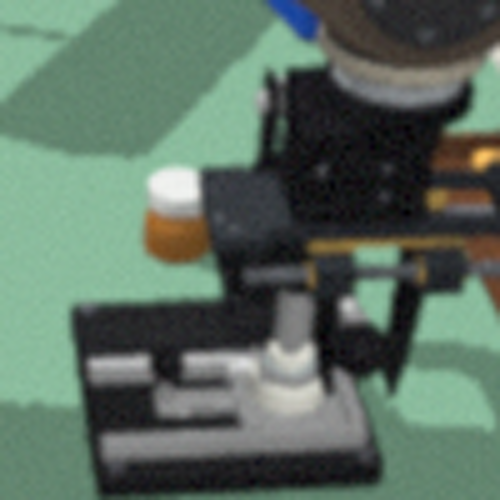

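The pad rests on the glass at crop (290,365) with the case seated, and the ball at (365,348) is held between the fingers. Ball height 0.177 means a lever angle of about 0.60, and the force of about 8 N agrees with half way. I hand in.

```bash
python3 - <<'E'
from plant import manip
print(manip.finish_job())
E
```

```text
the job is handed in; nothing more can be done
None
```

I handed the job in with the case seated glass up in the die, the slide home against its stop, and the lever held at about 0.60 rad with the pad roughly half way into its sleeve; I don't have the judge's result.

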